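# Take the keeper off a guarded nest and hold its cover open

### The arm

A 6-joint arm with a two-finger parallel gripper is mounted at the origin on the work surface. World frame = base frame: x ahead of the robot, y to its left, z up, the work surface at z = 0. Lengths are in m, angles in rad, forces in N, time in s.
With the tool pointing down it reaches from about 0.375 to 0.9 m from the base axis. Payload 3.1 kg.
Tool frame: the origin (TCP) lies at the very end of the fingers, on their centre line; the grasp point (between the pads) lies 19 mm behind it; z points along the fingers, y is the direction in which the jaws open and shut (so a half turn about z gives the same grasp; the last joint's range is limited). The gripper opens to 87 mm and grips with 3 to 60 N. Pads are 19 mm wide; open, the fingers measure 117 mm over their backs; the gripper's body (75 mm by 190 mm) begins 51 mm behind the grasp point.
Start: joints at [-1.363, 0.527, 1.433, -0, 1.181, -0.178], TCP at [0.236, -0.579, 0.223] pointing down, gripper open.
Joint ranges: [-3.08, 3.08], [-0.75, 2.2], [0.22, 2.44], [-1.43, 4.57], [0, 2.65], [-2.85, 2.85]. Speed limits (rad/s): [2.79, 2.79, 3.14, 3.14, 3.14, 3.14].

### API

Orientations are given as a unit quaternion [x, y, z, w].
In Python, from rig import robot gives the robot as it stands. The module is installed in compiled form; this text tells all that it offers.
- The arm moves only by the tool send_rows, never from a script. Its argument "deltas" is a list of rows, each an object of numbers: "tx", "ty", "tz": the shift along the tool's x, y, z in cm; "rx", "ry", "rz": the turn, a rotation vector about the tool's x, y, z in rad. A call has 1 to 5 rows; each row is the pose to reach, as a shift and turn from the pose commanded when the call began, along the tool's axes at that moment; what a row does not reach only later rows make up. A row lasts 1/12 s, in which the tool goes at most 41.7 mm and 7.16 degrees, less where a joint would pass 70% of its speed; a pose out of reach is approached as far as the arm can. A call with a gripper value outside its range is refused whole. "claw" is the finger opening in cm, from 0 to 8.7, set as the call begins (left out, the last holds). The fingers move at their own pace and stop on an object; "squeeze" is the grip in N (left out, the last holds). Time passes only in rows, so rows that repeat a pose let the fingers close. It gives the time, the measured TCP pose, the force and the opening at its end, in the units of the state.
- robot.get_obs(): the state, without advancing time (a new reading comes with each control period).
- robot.camera(name): name is "side" or "top"; returns a dict with "color" (400x640x3 uint8, red, green, blue), "z_map" (400x640 float32, m along the optical axis (not along the pixel's ray), 0 where there is no reading), "intrinsics" (3x3 intrinsics, pixels), "R" (3x3) and "t" (3): a world point X has camera coordinates R X + t. Camera axes: x right, y down, z forward; pixel columns grow to the right and rows downward; lengths in m; the calibration is good to about 2 mm. A picture is of the moment at which its call begins.
- robot.hand_in(): hands the job in, once; it reports no verdict.
Trained networks look in the newest picture that a camera, given by its name, has taken for a name from the list of things; names that differ only in an ending like _2 or _b are one class to them, and where a whole thing is asked for, a point or a joint stands for the part that bears it (a point fixed in the world has none). Each returns a list of dicts, best first, with "p" (0 to 1); they miss things now and then, are a little off and sometimes report something else, mostly with a low value. They report only what shows in the picture. A call takes as long as a camera call. They do not tell look-alikes from the thing itself.
- robot.outline_of(label, camera): "pixels" (400x640 bool, what is visible of it) and "xy" ([column, row] in pixels, amid what is visible of it).
- robot.tip_of(label, camera): "xy" ([column, row] in pixels: a listed point, or the origin of a listed thing).
The state is a dict: "time": time; "q": joint angles; "joint_velocities": joint speeds; "joint_torque": joint torques, N m; "position": TCP position; "tool_rot": TCP orientation; "ft_force": force on the tool from outside, world axes, zero at the start; "moment": the same for the moment, N m; "grip_width": finger opening in m.
Only numpy, scipy, OpenCV 4.12 (cv2) and the standard library are available. Lean on these libraries where they do the work, as an engineer would, in place of code of your own. Each camera call takes 0.05 s, during which the arm holds its last target.

### The job

On the guarded nest, lift the steel keeper ring up and off its post and set it down (do not drop it) in the grey tray. Then raise the nest's hinged cover by its handle to 40 degrees from shut and finish while still holding it there, steady, without ever letting it fall shut, because it will not stay up by itself. Leave everything else where it is.

Things in the scene. Friction and masses are not known exactly. Their poses are not given: they have to be found in the camera images.
- fixture: Guarded nest: white open-topped box, 200 (x) by 260 (y) by 68 mm high, fixed to the table, under the cover. Origin: centre of its underside; its -x side is its front, facing roughly the robot. At the rear of its -y side an upright aluminium disc (60 mm radius, on the hinge line) has black ticks every 20 degrees from 0 (level, to the front); the 40 degree tick is the long one.
- post_tip (a point): Tip of the upright steel post, 10 mm in diameter, 115 mm above the table, on a block at the nest's front: 118 mm to the -x side and 60 mm to the +y side of the fixture's origin. It stands 35 mm above the shut cover. Axes as the fixture's.
- cover (a joint): Cover angle in rad: 0 shut (level), grows as its front rises, stop at 1.4; 40 degrees = 0.698. Hinge at the nest's rear (+x) along its y. A 200 (x) by 250 mm aluminium frame, 8 mm thick, clear window, about 0.6 kg; weight and a spring pull it shut: about 4 N up at the handle holds it. Shut, its top is 80 mm above the table. A fork on its front edge straddles the post, prongs 13 mm either side.
- cover_handle (a point): Centre of the cover's handle: black roller, 24 mm in diameter, 36 mm long along the hinge, on a 12 mm wide arm, 60 mm ahead of the cover's front edge, 260 mm from the hinge line, 60 mm to the -y side of the nest's middle, 76 mm above the table when shut; free 40 mm below and 80 mm to each side. Axes turn with the cover: y along roller and hinge, -x from hinge to handle, z out of its upper face.
- cover_hinge (a point): Middle of the cover's hinge line, 72 mm above the table at the nest's rear; y along the hinge. Axes turn with the cover.
- keeper: Steel keeper ring, about 0.15 kg, threaded over the post and resting on the cover's fork: a flange 48 mm in diameter and 8 mm high at the bottom, above it a collar 34 mm in diameter up to 45 mm height, bore 16 mm right through. Origin: centre of its underside; z along the bore. Must rise over 35 mm to clear the post.
- tray: Grey open tray, 130 (x) by 180 (y) by 30 mm high, walls 4 mm, fixed to the table. Origin: centre of its underside. A short loose spacer ring lies in its +y half.
- tray_free (a point): Middle of the free part of the tray's floor, 35 mm to the -y side of the tray's centre, 4 mm above the table (floor level). Axes as the tray's.
- spacer: Bystander: short steel spacer ring, 40 mm in diameter, 16 mm high, lying in the tray's +y half. Origin: centre of underside.
- phone: Bystander: black slab phone, 75 by 155 by 9 mm, lying between robot and nest. Origin: centre of underside.
- screwdriver: Bystander: screwdriver lying on the table.
- mug: Bystander: white mug, 90 mm high, at the left side of the table. Origin: centre of underside.
- jar: Bystander: amber jar, 60 mm in diameter, 90 mm high, at the front left. Origin: centre of underside.
- flange: Bystander: turned aluminium flange, 60 mm in diameter, 30 mm high, standing at the right side of the table. Origin: centre of underside.
Things that resemble listed ones, but are neither listed nor needed, are in the scene too. Of the things that look like the keeper, the smaller one is meant. Several things have the shape of the tray; the one meant has the colours described above.

How it is judged:
On the way, in this order (a step that is already met when the one before it is completed fails the run):
1. The keeper is lifted clear of the post while the cover stays shut (z of keeper in the frame of post_tip above 0.004 m and value of joint cover below 0.1 rad), for 0.1 s.
2. The keeper lies in the tray, let go, the cover still shut (x of keeper in the frame of tray between -0.058 and 0.058 m and y of keeper in the frame of tray between -0.083 and 0.083 m and z of keeper in the frame of tray below 0.032 m and linear speed of keeper below 0.03 m/s and contact force between each of the arm, the fingers and keeper below 0.05 N and value of joint cover below 0.1 rad), for 0.2 s.
At the end, for the whole second after the job is handed in: The keeper rests in the tray, let go; the cover stands 35 to 45 degrees from shut, still, carried by the robot alone (at least 1 N of contact) throughout the last second; nothing else is touching it; the bystanders are within 30 mm of where they were (value of joint cover between 0.611 and 0.785 rad and velocity of joint cover between -0.1 and 0.1 rad/s and contact force between any of the fingers, the arm and fixture above 1 N and contact force between fixture and spacer below 0.05 N and contact force between fixture and phone below 0.05 N and contact force between fixture and screwdriver below 0.05 N and contact force between fixture and mug below 0.05 N and contact force between fixture and jar below 0.05 N and contact force between fixture and flange below 0.05 N and contact force between each of fixture, the arm, the fingers and keeper below 0.05 N and x of keeper in the frame of tray between -0.058 and 0.058 m and y of keeper in the frame of tray between -0.083 and 0.083 m and z of keeper in the frame of tray below 0.032 m and linear speed of keeper below 0.03 m/s and distance of each of spacer, phone, screwdriver, mug, jar, flange from where it was at the start of the episode below 0.03 m); the arm keeps its last pose, push and grip.
It fails at once if the cover is let fall (closing faster than 2 rad/s) (velocity of joint cover below -2 rad/s).
It fails at once if the keeper is dropped (falls free faster than 0.7 m/s) (linear speed of keeper above 0.7 m/s and contact force between the fingers and keeper below 0.02 N).
It fails at once if a bystander is moved more than 30 mm (distance of any of spacer, phone, screwdriver, mug, jar, flange from where it was at the start of the episode above 0.03 m).
It also fails if it takes over 61 s, if anything falls off the work surface, if the arm or the gripper's body presses on something with over 40 N, if the wrist force passes 120 N, or if a joint passes its speed limit or range.

## Working session

There is one attempt and no reset: what is moved stays moved. The work goes in short steps, Python scripts to look and compute and a tool call to move; the robot and the scene stay as the last step left them, time stands still between calls to the robot, and variables do not carry over. Pictures are saved under pics/ and viewed, and the job is handed in when it is done.

Besides the shell and the picture viewer there is one more tool, called after "Emit:" as a command line: name --argument value ..., lists and objects as JSON in quotes. send_rows: Moves the arm, as the interface text tells. Its arguments: {"type":"object","properties":{"deltas":{"type":"array","items":{"type":"object","properties":{"tx":{"type":"number"},"ty":{"type":"number"},"tz":{"type":"number"},"rx":{"type":"number"},"ry":{"type":"number"},"rz":{"type":"number"}}}},"claw":{"type":"number"},"squeeze":{"type":"number"}},"required":["deltas"]}

```bash
ls; mkdir -p pics; cat > h.py <<'E'
import numpy as np, cv2
from rig import robot
from scipy.spatial.transform import Rotation as Ro
def px2w(c,u,v,z=None):
    K=c["intrinsics"];R=c["R"];t=c["t"]
    d=np.linalg.inv(K)@np.array([u,v,1.0])
    if z is None:
        return R.T@(d*c["z_map"][int(v),int(u)]-t)
    o=-R.T@t; w=R.T@d
    return o+w*(z-o[2])/w[2]
def w2px(c,X):
    p=c["intrinsics"]@(c["R"]@np.array(X)+c["t"]); return p[:2]/p[2]
def save(c,n): cv2.imwrite("pics/"+n,c["color"][:,:,::-1])
E
python3 - <<'E'
from h import *
s=robot.get_obs(); print(s)
for n in("side","top"):
    c=robot.camera(n); save(c,n+"0.png"); np.savez(n+"0.npz",**c)
    print(n,c["intrinsics"],-c["R"].T@c["t"],c["R"])
    for l in ["fixture","post_tip","cover_handle","cover_hinge","keeper","tray","tray_free","spacer","phone","screwdriver","mug","jar","flange"]:
        print(l,[(np.round(d["xy"]).tolist(),round(float(d["p"]),2)) for d in robot.tip_of(l,n)[:4]])
E
```

```text
pics
{'time': 0.0, 'q': array([-1.36248172e+00,  5.28489221e-01,  1.43388431e+00, -3.35747830e-05,
        1.18137600e+00, -1.78487058e-01]), 'joint_velocities': array([-0.00044328, -0.0006153 , -0.00079919,  0.00053777,  0.00121903,
       -0.00241859]), 'joint_torque': array([ 1.68197294e-03, -4.40033305e+01, -1.76592529e+01,  6.33549714e-02,
        5.82508184e-02, -1.59969100e-04]), 'position': array([ 0.23564209, -0.57809817,  0.22156318]), 'tool_rot': array([ 9.81354481e-01,  1.92203588e-01, -3.16048413e-05, -1.07808362e-03]), 'ft_force': array([-0.45441938, -0.96463736,  0.00187738]), 'moment': array([-0.02462736,  0.01511882, -0.0388592 ]), 'grip_width': 0.08718270926625712}
side [[499.92895413   0.         323.46314798]
 [  0.         499.92895413 208.60756741]
 [  0.           0.           1.        ]] [-0.26698021 -0.89487782  0.91172605] [[ 0.72085684 -0.69269484 -0.02322209]
 [-0.39439475 -0.3824166  -0.83558981]
 [ 0.56992824  0.6114993  -0.54886283]]
fixture [([299.0, 212.0], 0.75)]
post_tip [([256.0, 189.0], 0.81), ([468.0, 318.0], 0.74)]
cover_handle [([282.0, 222.0]
[... 516 characters left out ...]
       1.        ]] [ 0.35868597 -0.01256024  1.69232101] [[ 0.00626929 -0.99992896 -0.01013726]
 [-0.9913997  -0.00489    -0.13077739]
 [ 0.13071853  0.01086995 -0.99135993]]
fixture [([277.0, 190.0], 0.73)]
post_tip [([254.0, 221.0], 0.57)]
cover_handle [([300.0, 232.0], 0.63), ([462.0, 201.0], 0.39)]
cover_hinge [([270.0, 158.0], 0.88)]
keeper [([257.0, 223.0], 0.55)]
tray [([380.0, 186.0], 0.87), ([367.0, 128.0], 0.62)]
tray_free [([389.0, 188.0], 0.89), ([374.0, 128.0], 0.64)]
spacer [([367.0, 178.0], 0.67)]
phone [([310.0, 254.0], 0.96)]
screwdriver [([396.0, 286.0], 0.55)]
mug [([181.0, 216.0], 0.84)]
jar [([238.0, 266.0], 0.53), ([258.0, 222.0], 0.43)]
flange [([462.0, 201.0], 0.53)]
```

View pics/side0.png

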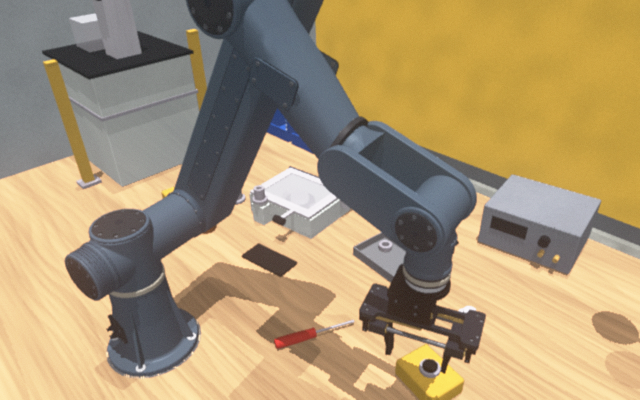

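View pics/top0.png

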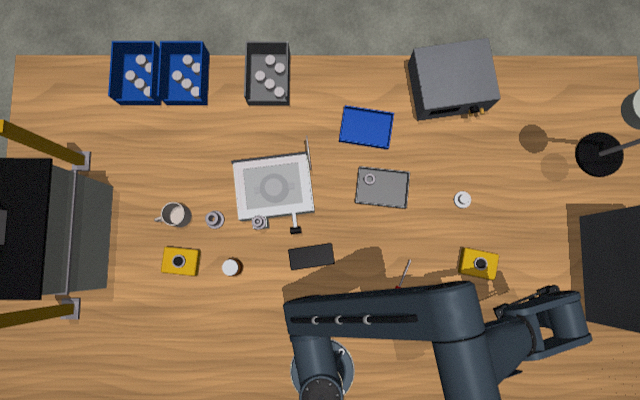

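```bash
python3 - <<'E'
import cv2,numpy as np
a=cv2.imread("pics/side0.png")[150:300,190:450];b=cv2.imread("pics/top0.png")[110:270,220:420]
cv2.imwrite("pics/cs.png",cv2.resize(a,None,fx=3,fy=3,interpolation=cv2.INTER_CUBIC));cv2.imwrite("pics/ct.png",cv2.resize(b,None,fx=3.7,fy=3.7,interpolation=cv2.INTER_CUBIC))
E
```

```text
(no output)
```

View pics/cs.png

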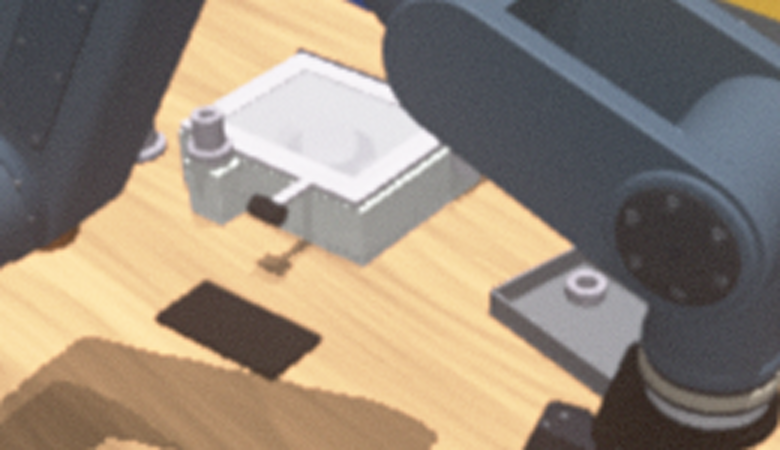

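View pics/ct.png

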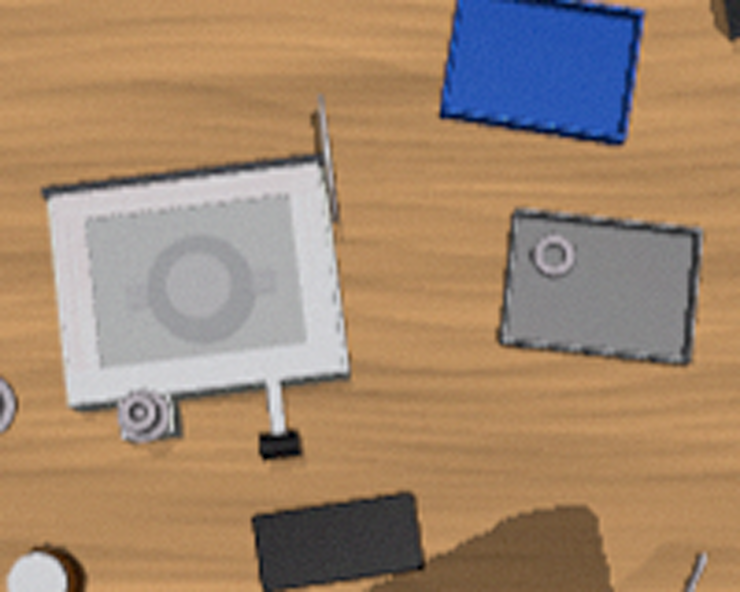

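The side view shows the keeper on the post at (258,195), the handle at (280,220) and the tray at (385,258). The top view shows three rings that could be the keeper:
- (258,222): on the post at the nest's front.
- (214,219): a flanged look-alike on the table.
- (369,179): the flat spacer in the tray.

The one on the post fits the description, and I'll compare its size with the look-alike's. The three candidate trays in the top view are grey (382,187), blue (366,128), and the parts bin (268,73). The grey one holding the spacer is the one meant.

```bash
python3 - <<'E'
from h import *
c=robot.camera("top")
b=c["color"][200:245,195:315,::-1]
cv2.imwrite("pics/rings.png",cv2.resize(b,None,fx=6.5,fy=6.5,interpolation=cv2.INTER_CUBIC))
for l,zs in [("keeper",(0.125,0.0)),("post_tip",(0.115,)),("cover_handle",(0.076,)),("tray_free",(0.004,)),("tray",(0.03,0.0)),("cover_hinge",(0.072,)),("fixture",(0,))]:
    for d in robot.tip_of(l,"top")[:3]: print("tip",l,np.round(d["xy"],1),round(d["p"],2),[np.round(px2w(c,*d["xy"],z),4) for z in zs])
    for d in robot.outline_of(l,"top")[:3]:
        m=d["pixels"].astype(np.uint8); P=np.argwhere(m)
        r=cv2.minAreaRect(P[:,::-1].astype(np.float32)); ctr=r[0]
        print("out",l,np.round(d["xy"],1),round(d["p"],2),m.sum(),r,[np.round(px2w(c,*ctr,z),4) for z in zs])
# heights
for u,v in [(258,222),(253,221),(258,217),(214,219),(295,231),(296,222),(270,185),(382,195),(369,179)]:
    print(u,v,np.round(px2w(c,u,v),4))
# depth-based clouds
Z=c["z_map"];V,U=np.mgrid[:400,:640]
K=c["intrinsics"];X=np.stack([(U-K[0,2])/K[0,0]*Z,(V-K[1,2])/K[1,1]*Z,Z],-1)@c["R"]-c["t"]@c["R"]
np.save("cloud.npy",X)
def rep(name,sl,lo,hi):
    Q=X[sl].reshape(-1,3); Q=Q[(Q[:,2]>lo)&(Q[:,2]<hi)]
    print(name,len(Q),Q.mean(0).round(4),Q.min(0).round(4),Q.max(0).round(4),cv2.minAreaRect(Q[:,:2].astype(np.float32)))
rep("keepertop",np.s_[208:236,244:272],.112,.14)
rep("look",np.s_[205:232,200:228],.02,.2)
rep("cover",np.s_[145:225,225:320],.07,.09)
rep("handle",np.s_[224:238,284:306],.06,.1)
rep("tray",np.s_[160:215,350:415],.02,.04)
E
```

```text
tip keeper [216.3 219.5] 0.73 [array([0.4992, 0.3486, 0.125 ]), array([0.5104, 0.3774, 0.    ])]
tip keeper [256.2 222.1] 0.59 [array([0.4913, 0.2173, 0.125 ]), array([0.5019, 0.2357, 0.    ])]
out keeper [212.8 218.7] 0.59 266 ((214.0, 219.5), (17.0, 18.0), 90.0) [array([0.4991, 0.3562, 0.125 ]), array([0.5103, 0.3856, 0.    ])]
tip post_tip [257.  221.6] 0.79 [array([0.4938, 0.2162, 0.115 ])]
tip post_tip [459.5 201.6] 0.47 [array([ 0.5636, -0.4515,  0.115 ])]
out post_tip [273.5 187.6] 0.63 4975 ((274.284912109375, 189.2068634033203), (95.2108154296875, 78.61827087402344), 83.9909896850586) [array([0.6021, 0.1612, 0.115 ])]
out cover_handle [277.8 191.9] 0.92 4323 ((273.3791809082031, 197.37828063964844), (78.15522003173828, 74.6054458618164), 83.0887680053711) [array([0.58  , 0.1681, 0.076 ])]
tip tray_free [375.7 128.1] 0.9 [array([ 0.8442, -0.189 ,  0.004 ])]
tip tray_free [391.7 189.6] 0.67 [array([ 0.6198, -0.2438,  0.004 ])]
out tray_free [364.9 126.3] 0.87 1861 ((366.3302001953125, 127.27113342285156), (50.632564544677734, 37.516456604003906), 8.426969528198242) [array([ 0.
[... 2365 characters left out ...]
203] [0.5309 0.404  0.0738] ((0.5084250569343567, 0.3796965479850769), (0.04465639591217041, 0.04436909034848213), 41.25243377685547)
cover 4465 [0.6189 0.1705 0.0798] [0.4882 0.0332 0.07  ] [0.7381 0.3152 0.09  ] ((0.6029021739959717, 0.16643276810646057), (0.24560467898845673, 0.2685185670852661), 7.500003814697266)
handle 89 [0.4695 0.0911 0.0849] [0.4553 0.0724 0.0714] [0.4895 0.1098 0.0957] ((0.47318267822265625, 0.09199643135070801), (0.034565411508083344, 0.03500695526599884), 10.14039421081543)
tray 305 [ 0.6314 -0.2037  0.0286] [ 0.5511 -0.3024  0.02  ] [ 0.6964 -0.1152  0.0397] ((0.624964714050293, -0.20888403058052063), (0.1804410219192505, 0.13147830963134766), 83.97078704833984)
```

View pics/rings.png

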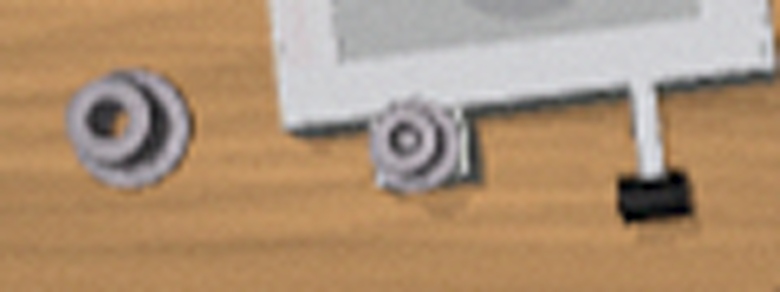

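The crop confirms it: the smaller ring sits on the post at top-view (258,222), and the larger look-alike is on the table at (214,219). Both the keeper on the post and the grey tray are located. Moving towards the keeper now.

Emit:
send_rows --deltas '[{"tx": 20, "ty": -5.8, "rz": 0.265}, {"tx": 20, "ty": -5.8, "rz": 0.265}, {"tx": 20, "ty": -5.8, "rz": 0.265}, {"tx": 20, "ty": -5.8, "rz": 0.265}, {"tx": 20, "ty": -5.8, "rz": 0.265}]' --claw 7.0 --squeeze 30

```text
schema error: expected keys tx, ty, tz, rx, ry, rz
```

Emit:
send_rows --deltas '[{"tx": 20, "ty": -5.8, "tz": 0, "rx": 0, "ry": 0, "rz": 0.265}, {"tx": 20, "ty": -5.8, "tz": 0, "rx": 0, "ry": 0, "rz": 0.265}, {"tx": 20, "ty": -5.8, "tz": 0, "rx": 0, "ry": 0, "rz": 0.265}, {"tx": 20, "ty": -5.8, "tz": 0, "rx": 0, "ry": 0, "rz": 0.265}, {"tx": 20, "ty": -5.8, "tz": 0, "rx": 0, "ry": 0, "rz": 0.265}]' --claw 7.0 --squeeze 30

```text
time: 2.57
position: [0.3986, -0.4498, 0.2227]
tool_rot: [0.998, 0.06, 0.0, 0.0]
ft_force: [1.0, -0.7, -0.7]
grip_width: 0.0708
```

```bash
cat >> h.py <<'E'
def to(target,eul=None):
    s=robot.get_obs(); R=Ro.from_quat(s["tool_rot"]); p=s["position"]
    d=R.inv().apply(np.array(target)-p)*100
    print("t",round(s["time"],2),"pos",p.round(4),"grip",round(s["grip_width"],4),"F",s["ft_force"].round(2),"delta cm",d.round(2),"norm",np.linalg.norm(d).round(2))
    print("toolX",R.apply([1,0,0]).round(3),"Y",R.apply([0,1,0]).round(3),"Z",R.apply([0,0,1]).round(3))
E
python3 -c "
from h import *
to([.493,.2155,.2])"
```

```text
t 2.57 pos [ 0.3986 -0.4498  0.2227] grip 0.0708 F [ 1.05 -0.72 -0.71] delta cm [ 17.4  -64.91   2.26] norm 67.24
toolX [0.993 0.121 0.   ] Y [ 0.121 -0.993  0.   ] Z [ 0. -0. -1.]
```

Emit:
send_rows --deltas '[{"tx": 5, "ty": -19, "tz": 0, "rx": 0, "ry": 0, "rz": 0}, {"tx": 5, "ty": -19, "tz": 0, "rx": 0, "ry": 0, "rz": 0}, {"tx": 5, "ty": -19, "tz": 0, "rx": 0, "ry": 0, "rz": 0}, {"tx": 5, "ty": -19, "tz": 0, "rx": 0, "ry": 0, "rz": 0}, {"tx": 5, "ty": -19, "tz": 0, "rx": 0, "ry": 0, "rz": 0}]'

```text
time: 2.98
position: [0.4235, -0.2525, 0.2225]
tool_rot: [0.998, 0.061, -0.0, -0.001]
ft_force: [0.3, 0.0, -0.8]
grip_width: 0.0698
```

Emit:
send_rows --deltas '[{"tx": 5, "ty": -19, "tz": 0, "rx": 0, "ry": 0, "rz": 0}, {"tx": 5, "ty": -19, "tz": 0, "rx": 0, "ry": 0, "rz": 0}, {"tx": 5, "ty": -19, "tz": 0, "rx": 0, "ry": 0, "rz": 0}, {"tx": 5, "ty": -19, "tz": 0, "rx": 0, "ry": 0, "rz": 0}, {"tx": 5, "ty": -19, "tz": 0, "rx": 0, "ry": 0, "rz": 0}]'

```text
time: 3.4
position: [0.4501, -0.0585, 0.2228]
tool_rot: [0.998, 0.061, 0.0, -0.0]
ft_force: [0.7, -0.4, 0.5]
grip_width: 0.0695
```

Emit:
send_rows --deltas '[{"tx": 3, "ty": -18, "tz": 0, "rx": 0, "ry": 0, "rz": 0}, {"tx": 3, "ty": -18, "tz": 0, "rx": 0, "ry": 0, "rz": 0}, {"tx": 3, "ty": -18, "tz": 0, "rx": 0, "ry": 0, "rz": 0}, {"tx": 3, "ty": -18, "tz": 0, "rx": 0, "ry": 0, "rz": 0}, {"tx": 3, "ty": -18, "tz": 0, "rx": 0, "ry": 0, "rz": 0}]'

```text
time: 3.82
position: [0.458, 0.1251, 0.2229]
tool_rot: [0.998, 0.063, 0.0, -0.001]
ft_force: [0.9, -0.6, 0.2]
grip_width: 0.07
```

```bash
python3 - <<'E'
from h import *
to([.493,.2155,.2])
for n in("side","top"):
    c=robot.camera(n); np.savez(n+"1.npz",**c); save(c,n+"1.png")
c=np.load("side1.npz")
for X in ([.493,.2155,.125],[.466,.091,.076],[.621,-.244,.004],[.625,-.209,0]): print(w2px(c,X).round(1))
b=c["color"][130:330,200:460,::-1].copy()
for X in ([.493,.2155,.125],[.466,.091,.076],[.621,-.244,.004]):
    u,v=w2px(c,X); cv2.circle(b,(int(round(u))-200,int(round(v))-130),1,(0,0,255),-1)
cv2.imwrite("pics/cs1.png",cv2.resize(b,None,fx=3,fy=3,interpolation=cv2.INTER_CUBIC))
E
```

```text
t 3.82 pos [0.458  0.1251 0.2229] grip 0.07 F [ 0.86 -0.57  0.2 ] delta cm [ 4.6  -8.53  2.31] norm 9.96
toolX [0.992 0.125 0.001] Y [ 0.125 -0.992 -0.002] Z [ 0.001  0.002 -1.   ]
[257.7 186.9]
[277.8 219.5]
[398.4 265.4]
[389.6 260.3]
```

View pics/cs1.png

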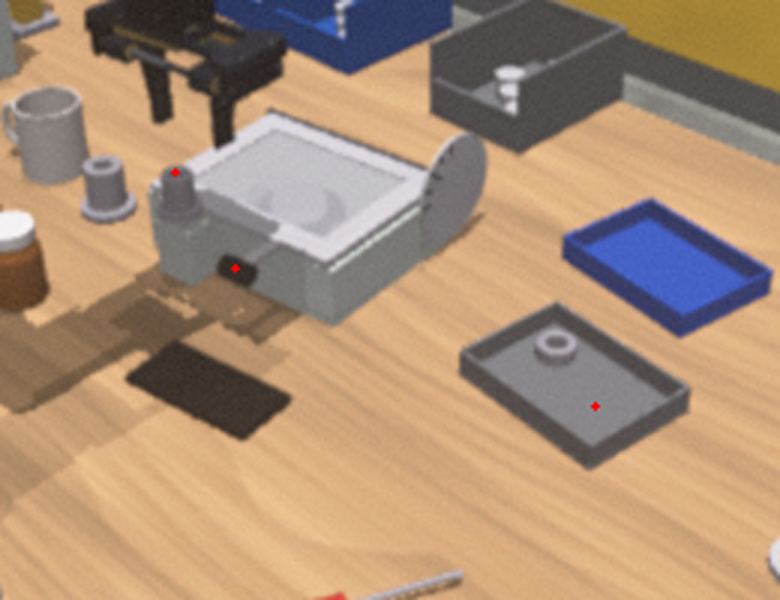

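The side view shows all three projected targets on their parts: keeper top at (257,187), handle at (278,219), and free tray floor at (398,265). Next I line up over the keeper and go down.

Emit:
send_rows --deltas '[{"tx": 4.6, "ty": -8.5, "tz": 2.3, "rx": 0, "ry": 0, "rz": 0}, {"tx": 4.6, "ty": -8.5, "tz": 2.3, "rx": 0, "ry": 0, "rz": 0}, {"tx": 4.6, "ty": -8.5, "tz": 2.3, "rx": 0, "ry": 0, "rz": 0}, {"tx": 4.6, "ty": -8.5, "tz": 2.3, "rx": 0, "ry": 0, "rz": 0}, {"tx": 4.6, "ty": -8.5, "tz": 2.3, "rx": 0, "ry": 0, "rz": 0}]'

```text
time: 4.33
position: [0.4937, 0.2098, 0.1991]
tool_rot: [0.998, 0.061, -0.001, 0.001]
ft_force: [-0.2, 0.3, 0.5]
grip_width: 0.0698
```

```bash
python3 - <<'E'
from h import *
to([.493,.2155,.097])
c=robot.camera("side"); b=c["color"][100:250,190:340,::-1]
cv2.imwrite("pics/k2.png",cv2.resize(b,None,fx=4,fy=4,interpolation=cv2.INTER_CUBIC))
E
```

```text
t 4.33 pos [0.4937 0.2098 0.1991] grip 0.0698 F [-0.24  0.31  0.5 ] delta cm [ 1.000e-02 -5.800e-01  1.021e+01] norm 10.22
toolX [ 0.993  0.122 -0.001] Y [ 0.122 -0.993  0.001] Z [-0.001 -0.001 -1.   ]
```

View pics/k2.png

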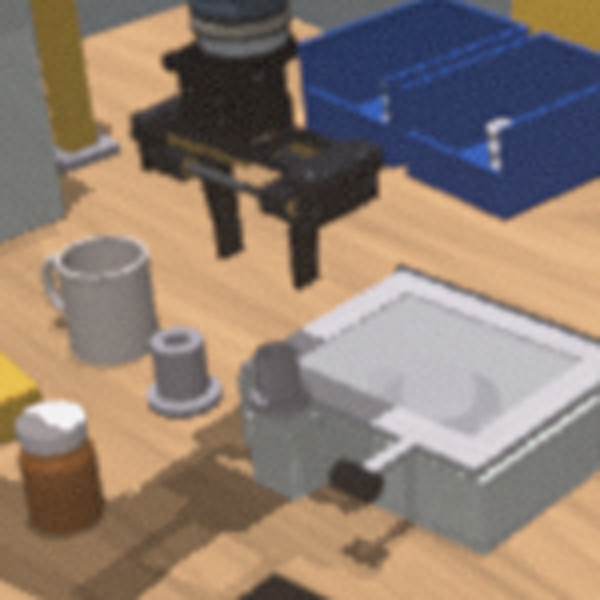

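The gripper is above the keeper with clear room, and the side camera sees the ring at about (259,195). Going down most of the way, then I'll check.

Emit:
send_rows --deltas '[{"tx": 0, "ty": 0, "tz": 3.5, "rx": 0, "ry": 0, "rz": 0}, {"tx": 0, "ty": 0, "tz": 7, "rx": 0, "ry": 0, "rz": 0}, {"tx": 0, "ty": 0, "tz": 7, "rx": 0, "ry": 0, "rz": 0}, {"tx": 0, "ty": 0, "tz": 7, "rx": 0, "ry": 0, "rz": 0}]'

```text
time: 4.72
position: [0.4922, 0.2088, 0.1288]
tool_rot: [0.998, 0.06, -0.002, 0.0]
ft_force: [-0.0, -0.1, 0.3]
grip_width: 0.0697
```

```bash
python3 - <<'E'
from h import *
to([.493,.2155,.097])
c=robot.camera("side"); b=c["color"][130:250,190:310,::-1]
cv2.imwrite("pics/k3.png",cv2.resize(b,None,fx=5,fy=5,interpolation=cv2.INTER_CUBIC))
E
```

```text
t 4.72 pos [0.4922 0.2088 0.1288] grip 0.0697 F [-0.02 -0.07  0.31] delta cm [ 0.18 -0.66  3.18] norm 3.25
toolX [ 0.993  0.119 -0.005] Y [ 0.119 -0.993  0.001] Z [-0.005 -0.001 -1.   ]
```

View pics/k3.png

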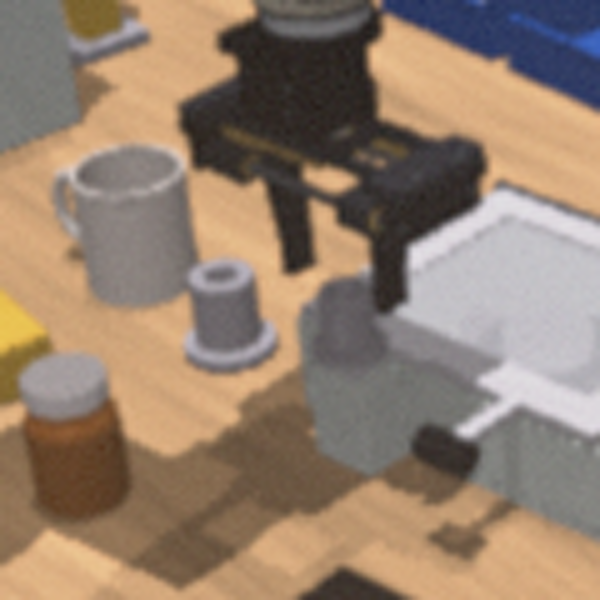

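```bash
python3 - <<'E'
from h import *
from scipy.optimize import least_squares
S=np.load("side1.npz");T=np.load("top0.npz")
for ts in [(257.6,221.5),(258.4,221.4)]:
    r=least_squares(lambda X:np.r_[w2px(T,X)-ts,w2px(S,X)-(259.3,187.7)],[.493,.215,.125]); print(r.x.round(4),r.fun.round(2))
print("fix z", least_squares(lambda X:np.r_[w2px(T,[*X,.125])-(257.9,221.5),w2px(S,[*X,.125])-(259.3,187.7)],[.493,.215]).x)
c=robot.camera("side");print("tcp",w2px(c,robot.get_obs()["position"]))
t=robot.camera("top");print("tcp top",w2px(t,robot.get_obs()["position"]))
b=T["color"][208:236,244:272,::-1]
b2=S["color"][175:215,240:280,::-1]
cv2.imwrite("pics/kk.png",np.hstack([cv2.resize(b,(400,400),interpolation=0),cv2.resize(b2,(400,400),interpolation=0)]))
E
```

```text
[0.4947 0.2123 0.1226] [ 0.27 -0.37 -0.43  0.04]
[0.4942 0.21   0.1239] [ 0.1  -0.14 -0.16  0.02]
fix z [0.49391714 0.21061279]
tcp [259.13942481 185.60470958]
tcp top [258.1215463  220.70966946]
```

View pics/kk.png

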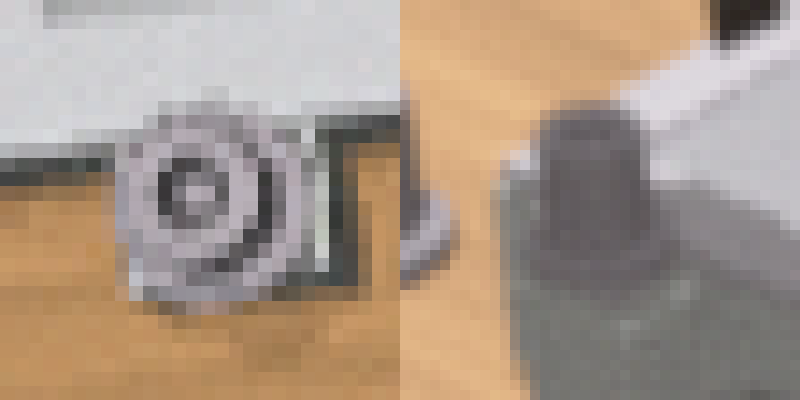

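The left crop (top view) shows the ring's bore at (257.5,221.2) and the right one (side view) shows the collar centre at column 259. Together they put the keeper near (0.494, 0.211), a few mm from my first figure. I'll correct, go down and grip.

Emit:
send_rows --deltas '[{"tx": 0.2, "ty": -0.2, "tz": 1.5, "rx": 0, "ry": 0, "rz": 0}, {"tx": 0.2, "ty": -0.2, "tz": 3.1, "rx": 0, "ry": 0, "rz": 0}, {"tx": 0.2, "ty": -0.2, "tz": 3.1, "rx": 0, "ry": 0, "rz": 0}, {"tx": 0.2, "ty": -0.2, "tz": 3.1, "rx": 0, "ry": 0, "rz": 0}, {"tx": 0.2, "ty": -0.2, "tz": 3.1, "rx": 0, "ry": 0, "rz": 0}]'

```text
time: 5.28
position: [0.4965, 0.213, 0.1002]
tool_rot: [0.998, 0.061, 0.001, -0.0]
ft_force: [0.1, 0.1, 0.6]
grip_width: 0.0698
```

Emit:
send_rows --deltas '[{"tx": 0, "ty": 0, "tz": 0, "rx": 0, "ry": 0, "rz": 0}, {"tx": 0, "ty": 0, "tz": 0, "rx": 0, "ry": 0, "rz": 0}, {"tx": 0, "ty": 0, "tz": 0, "rx": 0, "ry": 0, "rz": 0}, {"tx": 0, "ty": 0, "tz": 0, "rx": 0, "ry": 0, "rz": 0}, {"tx": 0, "ty": 0, "tz": 0, "rx": 0, "ry": 0, "rz": 0}]' --claw 2.8 --squeeze 30

```text
time: 5.7
position: [0.4956, 0.2129, 0.0988]
tool_rot: [0.998, 0.061, 0.0, -0.0]
ft_force: [0.5, -0.2, 0.2]
grip_width: 0.0442
```

Emit:
send_rows --deltas '[{"tx": 0, "ty": 0, "tz": 0, "rx": 0, "ry": 0, "rz": 0}, {"tx": 0, "ty": 0, "tz": 0, "rx": 0, "ry": 0, "rz": 0}, {"tx": 0, "ty": 0, "tz": 0, "rx": 0, "ry": 0, "rz": 0}]'

```text
time: 5.95
position: [0.4955, 0.213, 0.0986]
tool_rot: [0.998, 0.061, 0.0, -0.0]
ft_force: [0.6, 0.5, 1.1]
grip_width: 0.0334
```

Emit:
send_rows --deltas '[{"tx": 0, "ty": 0, "tz": 0, "rx": 0, "ry": 0, "rz": 0}, {"tx": 0, "ty": 0, "tz": -0.5, "rx": 0, "ry": 0, "rz": 0}, {"tx": 0, "ty": 0, "tz": -1.0, "rx": 0, "ry": 0, "rz": 0}, {"tx": 0, "ty": 0, "tz": -1.5, "rx": 0, "ry": 0, "rz": 0}, {"tx": 0, "ty": 0, "tz": -2, "rx": 0, "ry": 0, "rz": 0}]'

```text
time: 6.37
position: [0.4955, 0.2128, 0.1191]
tool_rot: [0.998, 0.061, 0.0, 0.0]
ft_force: [0.5, -0.1, -1.1]
grip_width: 0.0338
```

```bash
python3 - <<'E'
from h import *
to([.495,.213,.2])
c=robot.camera("side"); b=c["color"][130:250,190:310,::-1]
cv2.imwrite("pics/k4.png",cv2.resize(b,None,fx=5,fy=5,interpolation=cv2.INTER_CUBIC))
E
```

```text
t 6.37 pos [0.4955 0.2128 0.1191] grip 0.0338 F [ 0.53 -0.08 -1.11] delta cm [-0.05 -0.03 -8.09] norm 8.09
toolX [0.993 0.122 0.   ] Y [ 0.122 -0.993  0.   ] Z [ 0. -0. -1.]
```

View pics/k4.png

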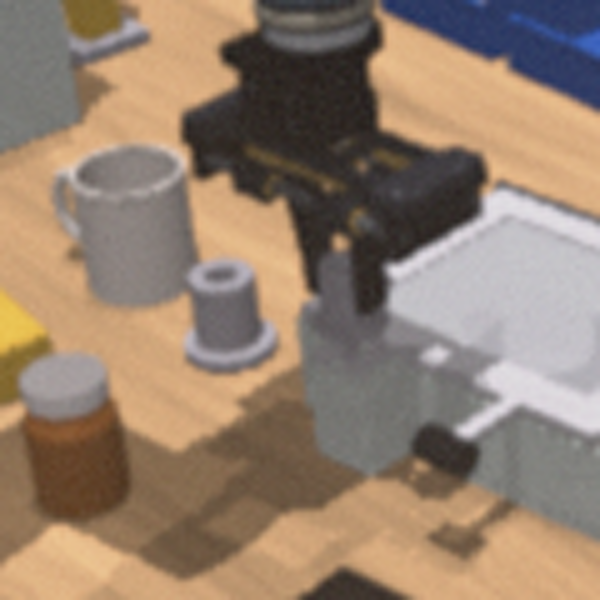

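The jaws are holding something 34 mm wide, the collar's diameter, and the wrist reads about 1.1 N of load, roughly the ring's weight. Lifting clear of the post.

Emit:
send_rows --deltas '[{"tx": 0, "ty": 0, "tz": -2, "rx": 0, "ry": 0, "rz": 0}, {"tx": 0, "ty": 0, "tz": -4, "rx": 0, "ry": 0, "rz": 0}, {"tx": 0, "ty": 0, "tz": -6, "rx": 0, "ry": 0, "rz": 0}, {"tx": 0, "ty": 0, "tz": -8, "rx": 0, "ry": 0, "rz": 0}, {"tx": 0, "ty": 0, "tz": -8, "rx": 0, "ry": 0, "rz": 0}]'

```text
time: 6.83
position: [0.4982, 0.2134, 0.2025]
tool_rot: [0.998, 0.061, 0.004, -0.001]
ft_force: [0.8, 1.1, -1.6]
grip_width: 0.0335
```

```bash
python3 - <<'E'
from h import *
to([.621,-.244,.2])
c=robot.camera("side"); b=c["color"][100:250,190:340,::-1]
cv2.imwrite("pics/k5.png",cv2.resize(b,None,fx=4,fy=4,interpolation=cv2.INTER_CUBIC))
E
```

```text
t 6.83 pos [0.4982 0.2134 0.2025] grip 0.0335 F [ 0.78  1.1  -1.61] delta cm [ 6.62 46.9   0.28] norm 47.36
toolX [0.993 0.122 0.009] Y [ 0.122 -0.993 -0.001] Z [ 0.009  0.002 -1.   ]
```

View pics/k5.png

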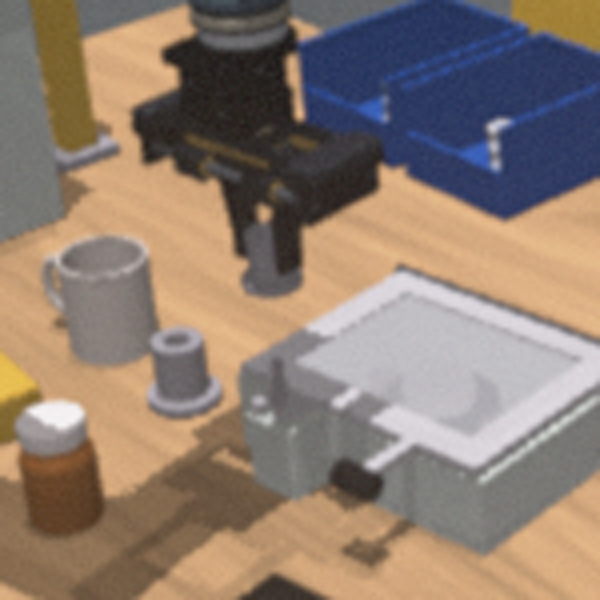

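The keeper hangs in the jaws at (258,168), well above the bare post at (259,195), and the cover is still shut. Carrying it to the tray.

Emit:
send_rows --deltas '[{"tx": 1, "ty": 4, "tz": 0, "rx": 0, "ry": 0, "rz": 0}, {"tx": 2, "ty": 8, "tz": 0, "rx": 0, "ry": 0, "rz": 0}, {"tx": 2.5, "ty": 12, "tz": 0, "rx": 0, "ry": 0, "rz": 0}, {"tx": 2.5, "ty": 16, "tz": 0, "rx": 0, "ry": 0, "rz": 0}, {"tx": 2.5, "ty": 16, "tz": 0, "rx": 0, "ry": 0, "rz": 0}]'

```text
time: 7.3
position: [0.5411, 0.0503, 0.1972]
tool_rot: [0.998, 0.058, -0.0, 0.002]
ft_force: [0.0, 0.1, -1.2]
grip_width: 0.0342
```

Emit:
send_rows --deltas '[{"tx": 1, "ty": 4, "tz": 0, "rx": 0, "ry": 0, "rz": 0}, {"tx": 2, "ty": 8, "tz": 0, "rx": 0, "ry": 0, "rz": 0}, {"tx": 2.5, "ty": 12, "tz": 0, "rx": 0, "ry": 0, "rz": 0}, {"tx": 2.5, "ty": 16, "tz": 0, "rx": 0, "ry": 0, "rz": 0}, {"tx": 2.5, "ty": 16, "tz": 0, "rx": 0, "ry": 0, "rz": 0}]'

```text
time: 7.72
position: [0.5856, -0.1064, 0.1972]
tool_rot: [0.998, 0.058, 0.001, 0.002]
ft_force: [0.6, 0.3, -0.8]
grip_width: 0.0335
```

Emit:
send_rows --deltas '[{"tx": 1, "ty": 4, "tz": 0, "rx": 0, "ry": 0, "rz": 0}, {"tx": 1.6, "ty": 8, "tz": 0, "rx": 0, "ry": 0, "rz": 0}, {"tx": 1.6, "ty": 12, "tz": 0, "rx": 0, "ry": 0, "rz": 0}, {"tx": 1.6, "ty": 14.9, "tz": 0, "rx": 0, "ry": 0, "rz": 0}, {"tx": 1.6, "ty": 14.9, "tz": 0, "rx": 0, "ry": 0, "rz": 0}]'

```text
time: 8.13
position: [0.6183, -0.2512, 0.1967]
tool_rot: [0.998, 0.058, 0.0, 0.002]
ft_force: [0.9, -0.2, -0.6]
grip_width: 0.034
```

```bash
python3 - <<'E'
from h import *
to([.621,-.244,.04])
c=robot.camera("side"); b=c["color"][150:350,300:500,::-1]
cv2.imwrite("pics/k6.png",cv2.resize(b,None,fx=3,fy=3,interpolation=cv2.INTER_CUBIC))
E
```

```text
t 8.13 pos [ 0.6183 -0.2512  0.1967] grip 0.034 F [ 0.91 -0.23 -0.59] delta cm [ 0.36 -0.74 15.67] norm 15.69
toolX [ 0.993  0.116 -0.   ] Y [ 0.116 -0.993  0.004] Z [ 0.    -0.004 -1.   ]
```

View pics/k6.png

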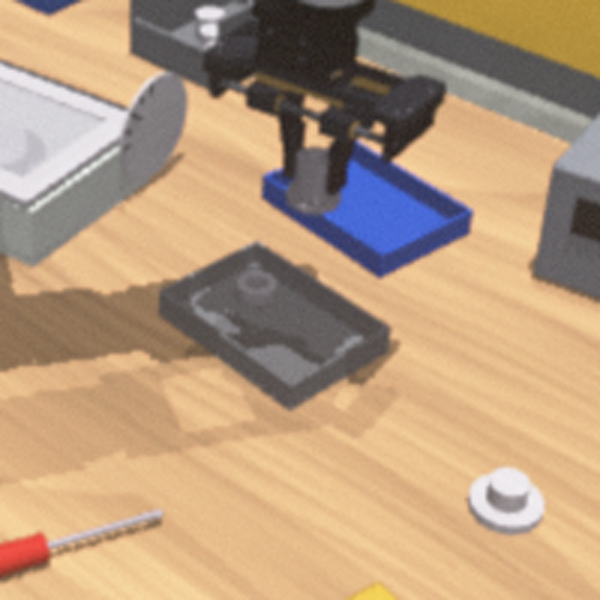

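The keeper hangs over the tray's free half with the spacer clear of it. Going down.

Emit:
send_rows --deltas '[{"tx": 0.4, "ty": -0.7, "tz": 4, "rx": 0, "ry": 0, "rz": 0}, {"tx": 0.4, "ty": -0.7, "tz": 8, "rx": 0, "ry": 0, "rz": 0}, {"tx": 0.4, "ty": -0.7, "tz": 11, "rx": 0, "ry": 0, "rz": 0}, {"tx": 0.4, "ty": -0.7, "tz": 14, "rx": 0, "ry": 0, "rz": 0}, {"tx": 0.4, "ty": -0.7, "tz": 14, "rx": 0, "ry": 0, "rz": 0}]'

```text
time: 8.6
position: [0.6153, -0.2322, 0.0507]
tool_rot: [0.998, 0.061, -0.007, -0.005]
ft_force: [-0.9, 1.3, -2.1]
grip_width: 0.0333
```

```bash
python3 - <<'E'
from h import *
to([.621,-.244,.0226])
c=robot.camera("side"); b=c["color"][180:330,320:470,::-1]
cv2.imwrite("pics/k7.png",cv2.resize(b,None,fx=4,fy=4,interpolation=cv2.INTER_CUBIC))
E
```

```text
t 8.6 pos [ 0.6153 -0.2322  0.0507] grip 0.0333 F [-0.93  1.33 -2.15] delta cm [0.46 1.27 2.79] norm 3.1
toolX [ 0.992  0.123 -0.013] Y [ 0.122 -0.992 -0.011] Z [-0.015  0.009 -1.   ]
```

View pics/k7.png

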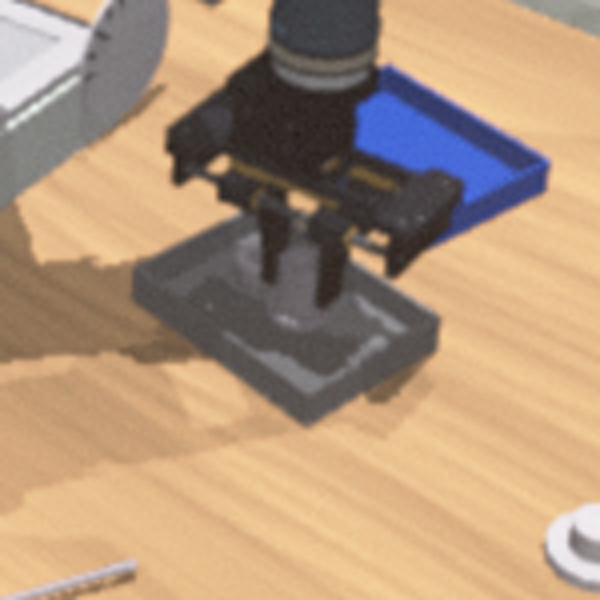

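The ring is about 28 mm above its set-down height and the pose lagged 12 mm in y. I'll fix that first and let it settle.

Emit:
send_rows --deltas '[{"tx": 0.3, "ty": 1.0, "tz": 0.7, "rx": 0, "ry": 0, "rz": 0}, {"tx": 0.3, "ty": 1.0, "tz": 1.2, "rx": 0, "ry": 0, "rz": 0}, {"tx": 0.3, "ty": 1.0, "tz": 1.2, "rx": 0, "ry": 0, "rz": 0}, {"tx": 0.3, "ty": 1.0, "tz": 1.2, "rx": 0, "ry": 0, "rz": 0}, {"tx": 0.3, "ty": 1.0, "tz": 1.2, "rx": 0, "ry": 0, "rz": 0}]'

```text
time: 9.07
position: [0.6259, -0.2472, 0.0479]
tool_rot: [0.998, 0.061, 0.001, 0.001]
ft_force: [0.2, -0.6, -1.6]
grip_width: 0.0334
```

```bash
python3 -c "
from h import *
to([.621,-.244,.0226])"
```

```text
t 9.07 pos [ 0.6259 -0.2472  0.0479] grip 0.0334 F [ 0.16 -0.59 -1.63] delta cm [-0.45 -0.38  2.53] norm 2.6
toolX [0.993 0.121 0.002] Y [ 0.121 -0.993  0.001] Z [ 0.002 -0.001 -1.   ]
```

Emit:
send_rows --deltas '[{"tx": -0.4, "ty": -0.3, "tz": 0.6, "rx": 0, "ry": 0, "rz": 0}, {"tx": -0.4, "ty": -0.3, "tz": 1.2, "rx": 0, "ry": 0, "rz": 0}, {"tx": -0.4, "ty": -0.3, "tz": 1.7, "rx": 0, "ry": 0, "rz": 0}, {"tx": -0.4, "ty": -0.3, "tz": 2.0, "rx": 0, "ry": 0, "rz": 0}, {"tx": -0.4, "ty": -0.3, "tz": 2.0, "rx": 0, "ry": 0, "rz": 0}]'

```text
time: 9.48
position: [0.6202, -0.2438, 0.0253]
tool_rot: [0.998, 0.061, -0.001, -0.001]
ft_force: [-0.1, -0.1, -1.9]
grip_width: 0.0331
```

Emit:
send_rows --deltas '[{"tx": 0, "ty": 0, "tz": 0.1, "rx": 0, "ry": 0, "rz": 0}, {"tx": 0, "ty": 0, "tz": 0.3, "rx": 0, "ry": 0, "rz": 0}, {"tx": 0, "ty": 0, "tz": 0.3, "rx": 0, "ry": 0, "rz": 0}]'

```text
time: 9.73
position: [0.6214, -0.2445, 0.0238]
tool_rot: [0.998, 0.061, 0.0, 0.0]
ft_force: [0.8, 0.3, 0.3]
grip_width: 0.0333
```

Emit:
send_rows --deltas '[{"tx": 0, "ty": 0, "tz": 0.1, "rx": 0, "ry": 0, "rz": 0}, {"tx": 0, "ty": 0, "tz": 0.1, "rx": 0, "ry": 0, "rz": 0}]'

```text
time: 9.9
position: [0.6215, -0.2445, 0.0237]
tool_rot: [0.998, 0.061, 0.001, 0.0]
ft_force: [0.4, 0.8, 4.3]
grip_width: 0.0336
```

Emit:
send_rows --deltas '[{"tx": 0, "ty": 0, "tz": 0, "rx": 0, "ry": 0, "rz": 0}, {"tx": 0, "ty": 0, "tz": 0, "rx": 0, "ry": 0, "rz": 0}, {"tx": 0, "ty": 0, "tz": 0, "rx": 0, "ry": 0, "rz": 0}, {"tx": 0, "ty": 0, "tz": 0, "rx": 0, "ry": 0, "rz": 0}]' --claw 5.0

```text
time: 10.23
position: [0.6208, -0.2443, 0.0223]
tool_rot: [0.998, 0.061, -0.0, -0.0]
ft_force: [-0.9, -0.6, -1.0]
grip_width: 0.048
```

```bash
python3 - <<'E'
from h import *
to([.621,-.244,.2])
c=robot.camera("side"); b=c["color"][180:330,320:470,::-1]
cv2.imwrite("pics/k8.png",cv2.resize(b,None,fx=4,fy=4,interpolation=cv2.INTER_CUBIC))
E
```

```text
t 10.23 pos [ 0.6208 -0.2443  0.0223] grip 0.048 F [-0.88 -0.61 -0.96] delta cm [ 1.000e-02 -3.000e-02 -1.777e+01] norm 17.77
toolX [ 0.993  0.121 -0.   ] Y [ 0.121 -0.993 -0.   ] Z [-0.  0. -1.]
```

View pics/k8.png

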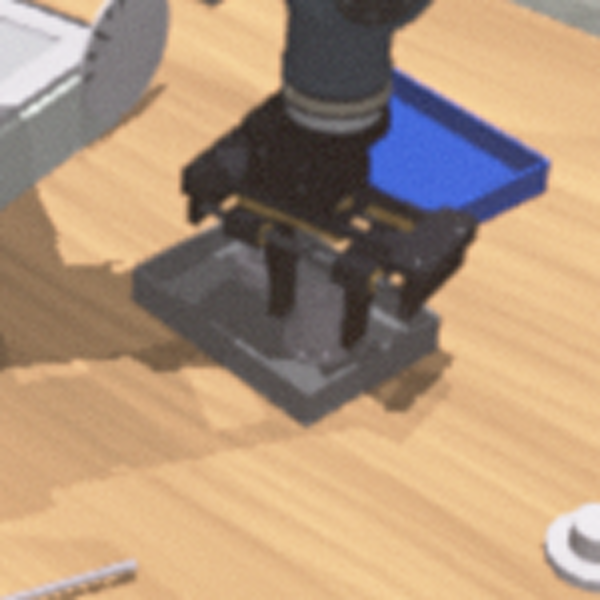

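The jaws are open around the ring, which stands on the tray floor at (399,260). Rising straight up.

Emit:
send_rows --deltas '[{"tx": 0, "ty": 0, "tz": -2, "rx": 0, "ry": 0, "rz": 0}, {"tx": 0, "ty": 0, "tz": -5, "rx": 0, "ry": 0, "rz": 0}, {"tx": 0, "ty": 0, "tz": -9, "rx": 0, "ry": 0, "rz": 0}, {"tx": 0, "ty": 0, "tz": -13, "rx": 0, "ry": 0, "rz": 0}, {"tx": 0, "ty": 0, "tz": -17, "rx": 0, "ry": 0, "rz": 0}]'

```text
time: 10.7
position: [0.6205, -0.2441, 0.1936]
tool_rot: [0.998, 0.061, -0.001, -0.0]
ft_force: [0.6, -0.7, 0.9]
grip_width: 0.0499
```

```bash
python3 - <<'E'
from h import *
to([.466,.091,.2])
c=robot.camera("side"); b=c["color"][150:330,250:450,::-1]
cv2.imwrite("pics/k9.png",cv2.resize(b,None,fx=3,fy=3,interpolation=cv2.INTER_CUBIC))
S=np.load("side1.npz");T=np.load("top0.npz")
a=S["color"][205:235,260:305,::-1];a2=T["color"][215:245,275:320,::-1]
cv2.imwrite("pics/hh.png",np.hstack([cv2.resize(a,(390,260),interpolation=0),cv2.resize(a2,(390,260),interpolation=0)]))
E
```

```text
t 10.7 pos [ 0.6205 -0.2441  0.1936] grip 0.0499 F [ 0.58 -0.69  0.89] delta cm [-11.27 -35.14  -0.59] norm 36.9
toolX [ 0.993  0.121 -0.001] Y [ 0.121 -0.993 -0.001] Z [-0.001  0.001 -1.   ]
```

View pics/k9.png

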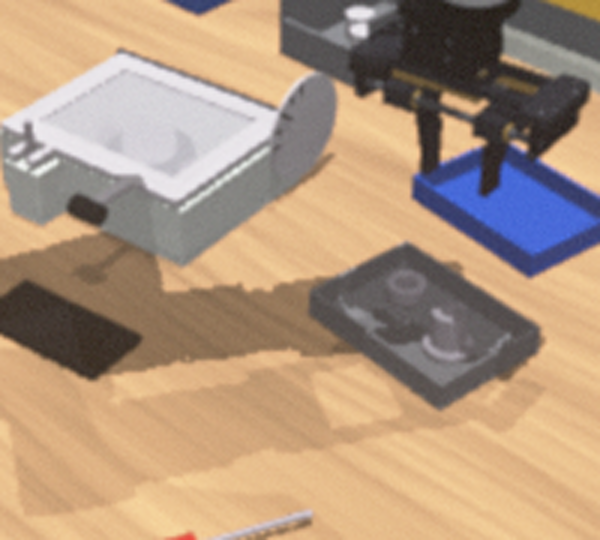

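View pics/hh.png

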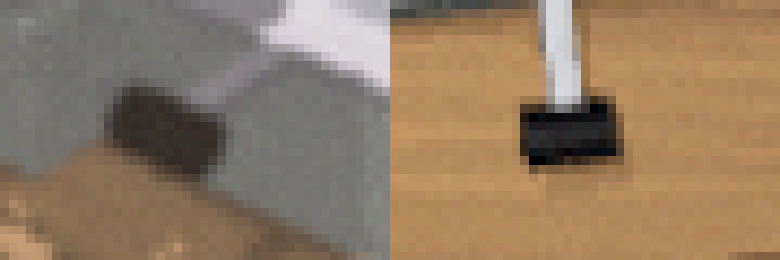

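The tray now holds the keeper upright and released at side-view (398,262), with the spacer untouched at (385,245). The enlarged crops put the roller at side (278.5,219.7) and top (295.3,230.0). Triangulating from those.

```bash
python3 - <<'E'
from h import *
from scipy.optimize import least_squares
S=np.load("side1.npz");T=np.load("top0.npz")
r=least_squares(lambda X:np.r_[w2px(T,X)-(295.3,230.),w2px(S,X)-(278.5,219.7)],[.466,.091,.076]); print(r.x.round(4),r.fun.round(2))
r=least_squares(lambda X:np.r_[w2px(T,[*X,.076])-(295.3,230.),w2px(S,[*X,.076])-(278.5,219.7)],[.466,.091]); print(r.x.round(4),r.fun.round(2))
to([.466,.090,.16])
E
```

```text
[0.4696 0.0923 0.0729] [-0.02  0.03  0.03 -0.  ]
[0.4687 0.0911] [ 0.28  0.25 -0.03 -0.58]
t 10.75 pos [ 0.6254 -0.2467  0.2036] grip 0.05 F [2.12 0.05 4.6 ] delta cm [-11.77 -35.4    3.87] norm 37.5
toolX [0.992 0.122 0.013] Y [ 0.122 -0.993  0.01 ] Z [ 0.014 -0.008 -1.   ]
```

Emit:
send_rows --deltas '[{"tx": -1.5, "ty": -4, "tz": 0, "rx": 0, "ry": 0, "rz": 0}, {"tx": -3, "ty": -8, "tz": 0, "rx": 0, "ry": 0, "rz": 0}, {"tx": -4.5, "ty": -12, "tz": 0, "rx": 0, "ry": 0, "rz": 0}, {"tx": -6, "ty": -16, "tz": 0, "rx": 0, "ry": 0, "rz": 0}, {"tx": -6, "ty": -18, "tz": 0, "rx": 0, "ry": 0, "rz": 0}]' --claw 6.0

```text
time: 11.17
position: [0.5348, -0.0692, 0.1919]
tool_rot: [0.998, 0.061, -0.003, -0.001]
ft_force: [-0.9, 0.8, -0.2]
grip_width: 0.0598
```

Emit:
send_rows --deltas '[{"tx": -1.5, "ty": -4, "tz": 0, "rx": 0, "ry": 0, "rz": 0}, {"tx": -3, "ty": -8, "tz": 0, "rx": 0, "ry": 0, "rz": 0}, {"tx": -4.5, "ty": -12, "tz": 0, "rx": 0, "ry": 0, "rz": 0}, {"tx": -5.3, "ty": -16, "tz": 0, "rx": 0, "ry": 0, "rz": 0}, {"tx": -5.3, "ty": -17, "tz": 0, "rx": 0, "ry": 0, "rz": 0}]'

```text
time: 11.58
position: [0.4616, 0.0935, 0.1921]
tool_rot: [0.998, 0.062, -0.002, -0.001]
ft_force: [-1.2, -0.2, 0.2]
grip_width: 0.0598
```

Emit:
send_rows --deltas '[{"tx": 0, "ty": 0, "tz": 2, "rx": 0, "ry": 0, "rz": 0}, {"tx": 0, "ty": 0, "tz": 4, "rx": 0, "ry": 0, "rz": 0}, {"tx": 0, "ty": 0, "tz": 5, "rx": 0, "ry": 0, "rz": 0}, {"tx": 0, "ty": 0, "tz": 5, "rx": 0, "ry": 0, "rz": 0}, {"tx": 0, "ty": 0, "tz": 5, "rx": 0, "ry": 0, "rz": 0}]'

```text
time: 12.0
position: [0.466, 0.0894, 0.1421]
tool_rot: [0.998, 0.061, -0.001, -0.0]
ft_force: [0.2, -1.0, 0.1]
grip_width: 0.0601
```

```bash
python3 - <<'E'
from h import *
to([.4685,.0905,.057])
c=robot.camera("side"); b=c["color"][130:270,220:400,::-1]
print(w2px(c,robot.get_obs()["position"]),w2px(c,[.4685,.0905,.076]))
cv2.imwrite("pics/l1.png",cv2.resize(b,None,fx=4,fy=4,interpolation=cv2.INTER_CUBIC))
E
```

```text
t 12.0 pos [0.466  0.0894 0.1421] grip 0.0601 F [ 0.16 -0.97  0.07] delta cm [ 0.28 -0.08  8.51] norm 8.52
toolX [ 0.993  0.122 -0.001] Y [ 0.122 -0.993 -0.   ] Z [-0.001  0.    -1.   ]
[276.63534837 200.58991457] [278.55586023 219.22116559]
```

View pics/l1.png

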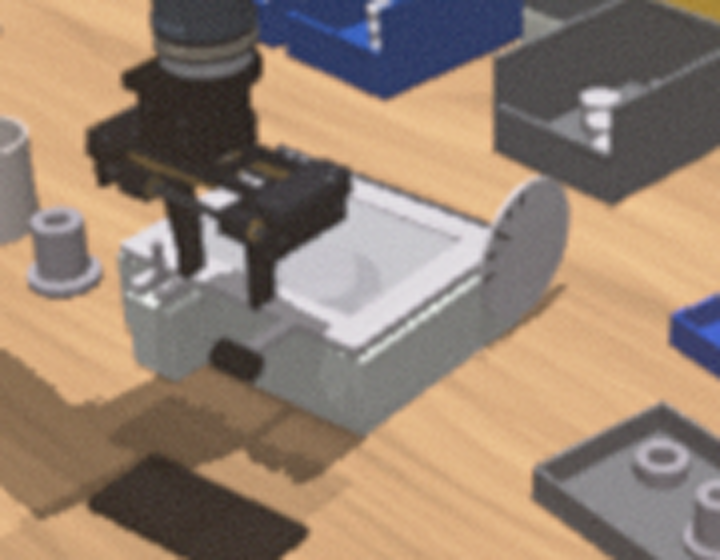

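The gripper is over the roller, with the fingertips at (267,198) and (285,206) straddling it; the roller is at (279,220). Going down around it.

Emit:
send_rows --deltas '[{"tx": 0.3, "ty": 0, "tz": 2, "rx": 0, "ry": 0, "rz": 0}, {"tx": 0.3, "ty": 0, "tz": 4, "rx": 0, "ry": 0, "rz": 0}, {"tx": 0.3, "ty": 0, "tz": 6, "rx": 0, "ry": 0, "rz": 0}, {"tx": 0.3, "ty": 0, "tz": 6, "rx": 0, "ry": 0, "rz": 0}, {"tx": 0.3, "ty": 0, "tz": 6, "rx": 0, "ry": 0, "rz": 0}]'

```text
time: 12.47
position: [0.4693, 0.0896, 0.0827]
tool_rot: [0.998, 0.061, -0.0, -0.0]
ft_force: [0.9, -0.0, -0.3]
grip_width: 0.0599
```

```bash
python3 - <<'E'
from h import *
to([.4685,.0905,.057])
c=robot.camera("side"); b=c["color"][150:270,230:350,::-1]
cv2.imwrite("pics/l2.png",cv2.resize(b,None,fx=5,fy=5,interpolation=cv2.INTER_CUBIC))
E
```

```text
t 12.47 pos [0.4693 0.0896 0.0827] grip 0.0599 F [ 0.92 -0.04 -0.28] delta cm [-0.07 -0.1   2.57] norm 2.58
toolX [ 0.993  0.121 -0.001] Y [ 0.121 -0.993 -0.   ] Z [-0.001  0.    -1.   ]
```

View pics/l2.png

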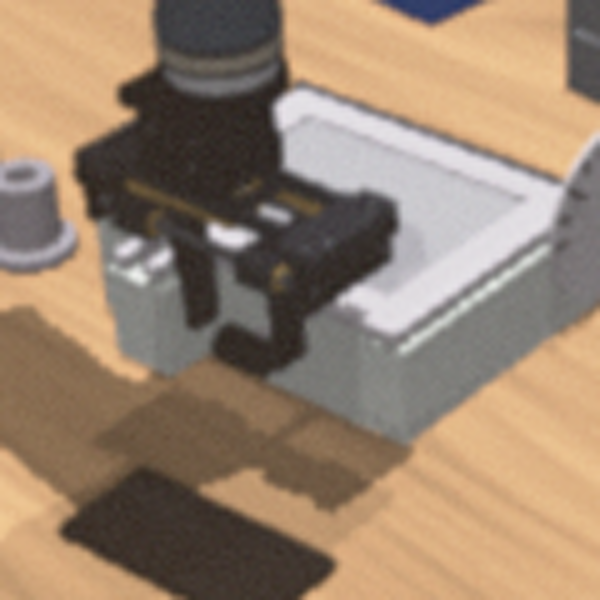

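The fingers sit either side of the roller with no contact. Down the last 26 mm, then close.

Emit:
send_rows --deltas '[{"tx": -0.1, "ty": -0.1, "tz": 1.3, "rx": 0, "ry": 0, "rz": 0}, {"tx": -0.1, "ty": -0.1, "tz": 2.6, "rx": 0, "ry": 0, "rz": 0}, {"tx": -0.1, "ty": -0.1, "tz": 2.6, "rx": 0, "ry": 0, "rz": 0}, {"tx": -0.1, "ty": -0.1, "tz": 2.6, "rx": 0, "ry": 0, "rz": 0}]'

```text
time: 12.85
position: [0.4688, 0.0906, 0.0575]
tool_rot: [0.998, 0.061, 0.001, 0.0]
ft_force: [-0.2, 0.1, 0.2]
grip_width: 0.0601
```

Emit:
send_rows --deltas '[{"tx": 0, "ty": 0, "tz": 0, "rx": 0, "ry": 0, "rz": 0}, {"tx": 0, "ty": 0, "tz": 0, "rx": 0, "ry": 0, "rz": 0}, {"tx": 0, "ty": 0, "tz": 0, "rx": 0, "ry": 0, "rz": 0}, {"tx": 0, "ty": 0, "tz": 0, "rx": 0, "ry": 0, "rz": 0}, {"tx": 0, "ty": 0, "tz": 0, "rx": 0, "ry": 0, "rz": 0}]' --claw 3.0 --squeeze 40

```text
time: 13.27
position: [0.4684, 0.091, 0.0569]
tool_rot: [0.998, 0.061, 0.0, -0.0]
ft_force: [1.1, 0.3, 0.3]
grip_width: 0.0357
```

Emit:
send_rows --deltas '[{"tx": 0, "ty": 0, "tz": 0, "rx": 0, "ry": 0, "rz": 0}, {"tx": 0, "ty": 0, "tz": 0, "rx": 0, "ry": 0, "rz": 0}, {"tx": 0, "ty": 0, "tz": 0, "rx": 0, "ry": 0, "rz": 0}, {"tx": 0, "ty": 0, "tz": 0, "rx": 0, "ry": 0, "rz": 0}]'

```text
time: 13.6
position: [0.4684, 0.091, 0.0566]
tool_rot: [0.998, 0.061, 0.0, -0.0]
ft_force: [0.4, 4.3, 1.6]
grip_width: 0.0357
```

```bash
python3 - <<'E'
from h import *
to([.4685,.0905,.057])
c=robot.camera("side"); b=c["color"][150:270,230:350,::-1]
cv2.imwrite("pics/l3.png",cv2.resize(b,None,fx=5,fy=5,interpolation=cv2.INTER_CUBIC))
E
```

```text
t 13.6 pos [0.4684 0.091  0.0566] grip 0.0357 F [0.39 4.28 1.59] delta cm [ 0.01  0.05 -0.04] norm 0.06
toolX [0.993 0.121 0.001] Y [ 0.121 -0.993 -0.   ] Z [ 0.001  0.    -1.   ]
```

View pics/l3.png

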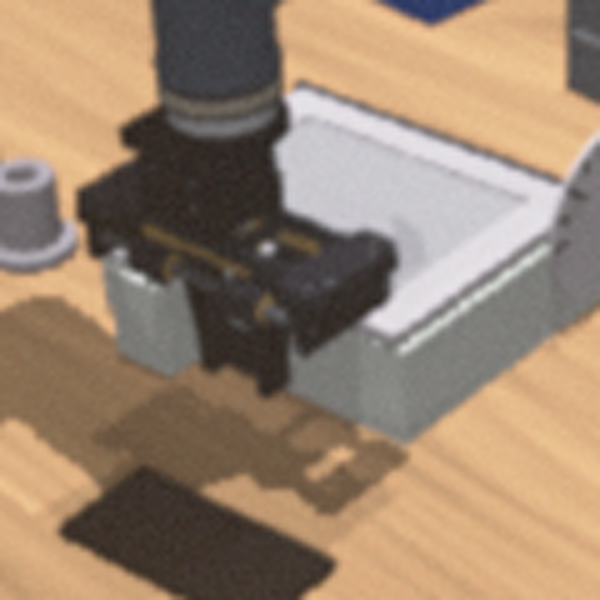

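The jaws hold the roller by its ends at 35.7 mm. Starting the lift along the hinge arc, turning the tool with the cover.

Emit:
send_rows --deltas '[{"tx": 0, "ty": 0, "tz": -0.91, "rx": 0, "ry": -0.035, "rz": 0}, {"tx": 0, "ty": 0, "tz": -1.82, "rx": 0, "ry": -0.07, "rz": 0}, {"tx": 0, "ty": 0, "tz": -2.73, "rx": 0, "ry": -0.105, "rz": 0}, {"tx": 0.04, "ty": 0, "tz": -3.63, "rx": 0, "ry": -0.14, "rz": 0}, {"tx": 0.13, "ty": 0, "tz": -4.54, "rx": 0, "ry": -0.1745, "rz": 0}]'

```text
time: 14.07
position: [0.4695, 0.0911, 0.1018]
tool_rot: [0.994, 0.06, -0.088, 0.005]
ft_force: [1.6, 3.8, -4.7]
grip_width: 0.0359
```

```bash
cat >> h.py <<'E'
def ang():
    s=robot.get_obs(); R=Ro.from_quat(s["tool_rot"]); g=s["position"]-.019*R.apply([0,0,1])
    u=np.array([.9925,.122,0]); d=(g-np.array([.4685,.0905,.076]))@u
    print("handle est",g.round(4),"theta from z",np.degrees(np.arcsin((g[2]-.072)/.26)).round(1),"from x",np.degrees(np.arccos(np.clip((.26-d)/.26,-1,1))).round(1),"tool tilt",np.degrees(np.arctan2(-R.apply([0,0,1])@u,-R.apply([0,0,1])[2])).round(1),"q",s["q"].round(2),"F",s["ft_force"].round(1),"M",s["moment"].round(2),"grip",s["grip_width"].round(4))
E
python3 - <<'E'
from h import *
to([.4685,.0905,.057]);ang()
c=robot.camera("side"); b=c["color"][120:270,220:370,::-1]
cv2.imwrite("pics/l4.png",cv2.resize(b,None,fx=4,fy=4,interpolation=cv2.INTER_CUBIC))
E
```

```text
t 14.07 pos [0.4695 0.0911 0.1018] grip 0.0359 F [ 1.61  3.8  -4.69] delta cm [0.68 0.05 4.43] norm 4.49
toolX [ 0.977  0.119 -0.175] Y [ 0.121 -0.993 -0.001] Z [-0.174 -0.021 -0.985]Traceback (most recent call last):
  File "<stdin>", line 2, in <module>
  File "h.py", line 22, in ang
    print("handle est",g.round(4),"theta from z",np.degrees(np.arcsin((g[2]-.072)/.26)).round(1),"from x",np.degrees(np.arccos(np.clip((.26-d)/.26,-1,1))).round(1),"tool tilt",np.degrees(np.arctan2(-R.apply([0,0,1])@u,-R.apply([0,0,1])[2])).round(1),"q",s["q"].round(2),"F",s["ft_force"].round(1),"M",s["moment"].round(2),"grip",s["grip_width"].round(4))
                                                                                                                                                                                                                                                                                                                                         ^^^^^^^^^^^^^^^^^^^^^
AttributeError: 'float' object has no attribute 'round'
```

The load reads 4.7 N and the tool tilt came out as planned. Next 10 degrees, then a look.

Emit:
send_rows --deltas '[{"tx": 0, "ty": 0, "tz": -0.91, "rx": 0, "ry": -0.035, "rz": 0}, {"tx": 0, "ty": 0, "tz": -1.82, "rx": 0, "ry": -0.07, "rz": 0}, {"tx": 0, "ty": 0, "tz": -2.73, "rx": 0, "ry": -0.105, "rz": 0}, {"tx": 0.04, "ty": 0, "tz": -3.63, "rx": 0, "ry": -0.14, "rz": 0}, {"tx": 0.13, "ty": 0, "tz": -4.54, "rx": 0, "ry": -0.1745, "rz": 0}]'

```text
time: 14.48
position: [0.4783, 0.0923, 0.146]
tool_rot: [0.983, 0.06, -0.174, 0.01]
ft_force: [0.2, 3.3, -4.1]
grip_width: 0.0357
```

```bash
sed -i 's/s\["grip_width"\].round(4))$/round(s["grip_width"],4))/' h.py
python3 - <<'E'
from h import *
ang()
c=robot.camera("side"); b=c["color"][100:270,210:380,::-1]
cv2.imwrite("pics/l4.png",cv2.resize(b,None,fx=3.5,fy=3.5,interpolation=cv2.INTER_CUBIC))
E
```

```text
handle est [0.4848 0.0931 0.1638] theta from z 20.7 from x 20.5 tool tilt 20.1 q [-0.01  0.61  1.6  -0.05  1.28  1.46] F [ 0.2  3.3 -4.1] M [ 0.25 -0.79 -0.07] grip 0.0357
```

View pics/l4.png

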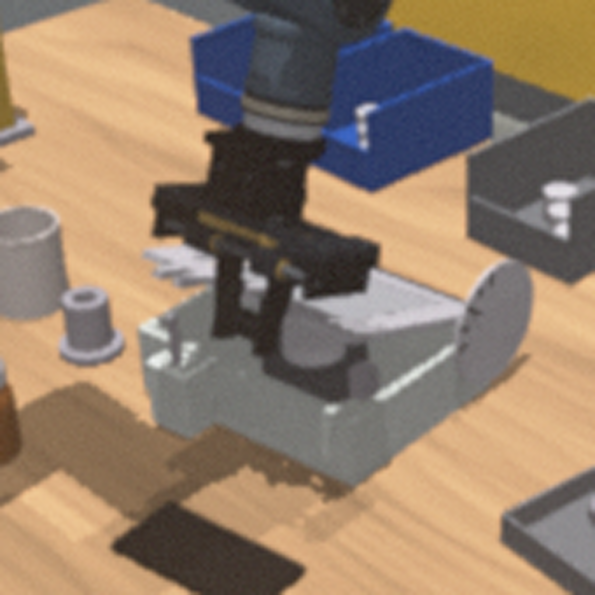

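The cover is up about 20 degrees, confirmed by the handle's height and by how far it has moved back. The fork is clear of the post. Two more arcs.

Emit:
send_rows --deltas '[{"tx": 0, "ty": 0, "tz": -0.91, "rx": 0, "ry": -0.035, "rz": 0}, {"tx": 0, "ty": 0, "tz": -1.82, "rx": 0, "ry": -0.07, "rz": 0}, {"tx": 0, "ty": 0, "tz": -2.73, "rx": 0, "ry": -0.105, "rz": 0}, {"tx": 0.04, "ty": 0, "tz": -3.63, "rx": 0, "ry": -0.14, "rz": 0}, {"tx": 0.13, "ty": 0, "tz": -4.54, "rx": 0, "ry": -0.1745, "rz": 0}]'

```text
time: 14.95
position: [0.4945, 0.0944, 0.188]
tool_rot: [0.964, 0.059, -0.26, 0.015]
ft_force: [-1.2, 4.2, -3.4]
grip_width: 0.0355
```

```bash
python3 -c "
from h import *
ang()"
```

```text
handle est [0.504  0.0956 0.2044] theta from z 30.6 from x 30.4 tool tilt 30.1 q [ 0.    0.66  1.42 -0.06  1.59  1.47] F [-1.2  4.2 -3.4] M [ 0.18 -0.73 -0.11] grip 0.0355
```

Emit:
send_rows --deltas '[{"tx": 0, "ty": 0, "tz": -0.91, "rx": 0, "ry": -0.035, "rz": 0}, {"tx": 0, "ty": 0, "tz": -1.82, "rx": 0, "ry": -0.07, "rz": 0}, {"tx": 0, "ty": 0, "tz": -2.73, "rx": 0, "ry": -0.105, "rz": 0}, {"tx": 0.04, "ty": 0, "tz": -3.63, "rx": 0, "ry": -0.14, "rz": 0}, {"tx": 0.13, "ty": 0, "tz": -4.54, "rx": 0, "ry": -0.1745, "rz": 0}]'

```text
time: 15.37
position: [0.5178, 0.0974, 0.2268]
tool_rot: [0.937, 0.057, -0.343, 0.021]
ft_force: [-3.0, 4.1, -1.7]
grip_width: 0.0355
```

Emit:
send_rows --deltas '[{"tx": 0, "ty": 0, "tz": 0, "rx": 0, "ry": 0, "rz": 0}, {"tx": 0, "ty": 0, "tz": 0, "rx": 0, "ry": 0, "rz": 0}, {"tx": 0, "ty": 0, "tz": 0, "rx": 0, "ry": 0, "rz": 0}, {"tx": 0, "ty": 0, "tz": 0, "rx": 0, "ry": 0, "rz": 0}, {"tx": 0, "ty": 0, "tz": 0, "rx": 0, "ry": 0, "rz": 0}]'

```text
time: 15.78
position: [0.5174, 0.0974, 0.2263]
tool_rot: [0.937, 0.057, -0.343, 0.02]
ft_force: [-3.2, 3.3, -1.3]
grip_width: 0.0353
```

```bash
python3 - <<'E'
from h import *
ang(); print(robot.get_obs()["joint_velocities"].round(4))
c=robot.camera("side"); b=c["color"][80:280,200:440,::-1]
cv2.imwrite("pics/l5.png",cv2.resize(b,None,fx=3,fy=3,interpolation=cv2.INTER_CUBIC))
b=c["color"][160:220,330:380,::-1]
cv2.imwrite("pics/l6.png",cv2.resize(b,None,fx=10,fy=10,interpolation=cv2.INTER_CUBIC))
# cover plane from depth
t=robot.camera("top");save(t,"top9.png")
Z=t["z_map"];V,U=np.mgrid[:400,:640];K=t["intrinsics"]
X=np.stack([(U-K[0,2])/K[0,0]*Z,(V-K[1,2])/K[1,1]*Z,Z],-1)@t["R"]-t["t"]@t["R"]
u=np.array([.9925,.122]);v=np.array([-.122,.9925]);h=np.array([.4685,.0905])+.26*u
P=X.reshape(-1,3);a=(P[:,:2]-h)@u;b=(P[:,:2]-h)@v
for lo,hi in((.03,.045),(.165,.178),(.05,.15)):
    m=(a<-.03)&(a>-.14)&(b>lo)&(b<hi)&(P[:,2]>.09)&(P[:,2]<.22)
    if m.sum()>20:
        f=np.polyfit(-a[m],P[m,2],1);print(lo,m.sum(),np.degrees(np.arctan(f[0])).round(1))
for l in("keeper","spacer","phone","mug","jar","flange","screwdriver"):
    print(l,[(np.round(d["xy"]).tolist(),round(float(d["p"]),2)) for d in robot.tip_of(l,"top")[:3]])
E
```

```text
handle est [0.5296 0.0989 0.2409] theta from z 40.5 from x 40.3 tool tilt 40.2 q [ 0.01  0.73  1.22 -0.07  1.89  1.47] F [-3.2  3.3 -1.3] M [ 0.23 -0.56 -0.22] grip 0.0353
[-0.0001 -0.0019  0.0005  0.0008 -0.0003 -0.0004]
0.165 112 39.5
0.05 192 39.4
keeper [([391.0, 190.0], 0.55), ([212.0, 218.0], 0.54)]
spacer [([372.0, 180.0], 0.44)]
phone [([310.0, 253.0], 0.76)]
mug [([181.0, 217.0], 0.73), ([383.0, 186.0], 0.53)]
jar []
flange [([463.0, 201.0], 0.55)]
screwdriver [([180.0, 215.0], 0.61), ([396.0, 285.0], 0.57)]
```

View pics/l5.png

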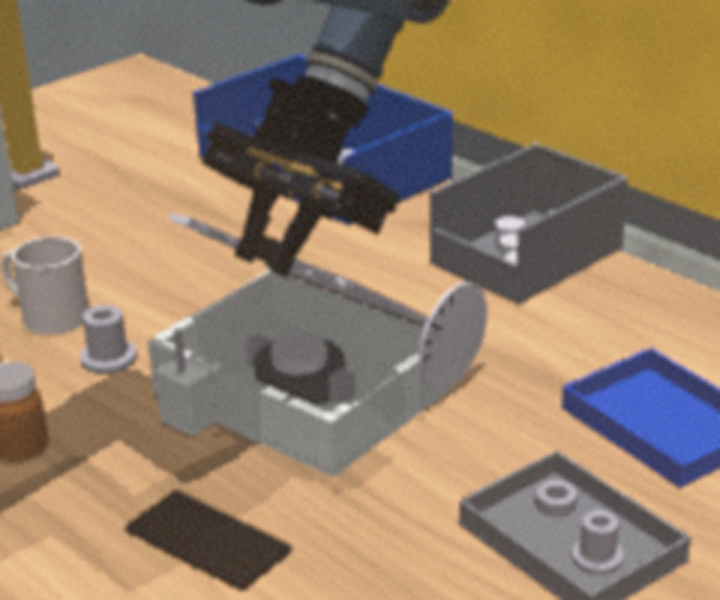

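View pics/l6.png

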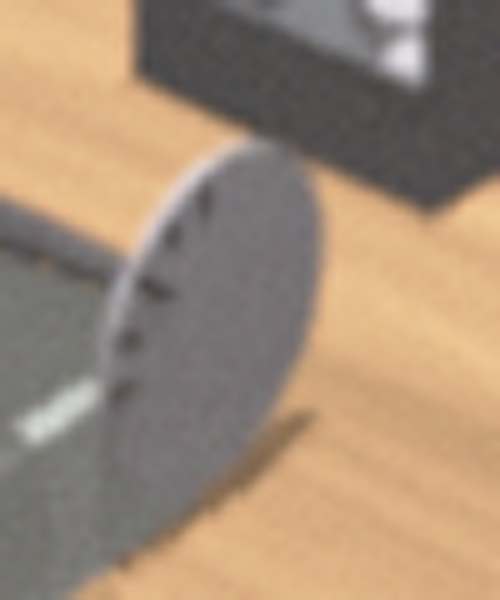

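View pics/top9.png

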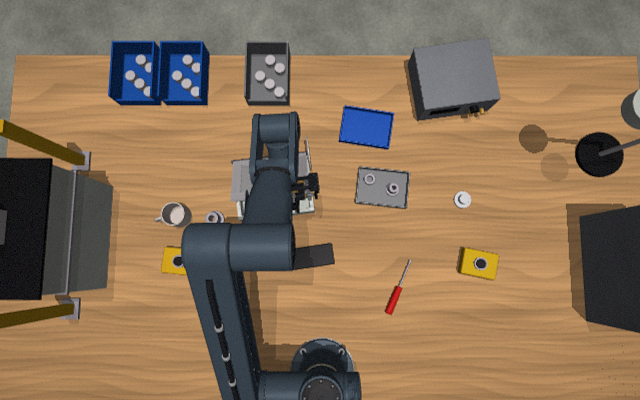

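The cover's edge lines up with the disc's long 40 degree tick, at (346,189) in the side view. The keeper stands in the tray at (399,260) next to the spacer. Arm speeds are about zero and the grip is firm, so I'm handing in.

```bash
python3 -c "
from h import *
print(robot.hand_in()); ang()"
```

```text
the job is handed in; nothing more can be done
None
the job is handed in; nothing more can be done
```

I lifted the keeper straight off its post and set it down, released and upright, in the grey tray's free half. I then gripped the cover's roller by its ends, raised it to about 40 degrees and handed in at about 16 s while still holding it. No verdict is reported.

**Cover angle:** it is inside the 35–45 degree band on every check. Handle height gave 40.5°, handle travel 40.3°, tool tilt 40.2° and the top camera's depth 39.4–39.5°. In the side picture the cover's edge meets the long tick.

**Grip:** the jaws held at 35.3 mm with the squeeze set to 40 N, and joint speeds were about zero. The wrist force sensor showed about 3 N forward and back, 3 N sideways and 1 N down. I did not measure the contact force on the handle directly.

**Bystanders:** the last pictures show the spacer, phone, mug, screwdriver and flange where they started. The jar was hidden under the arm in the last top view, and the network did not find it there. The side view showed it in its place.

**What disagreed:** the first keeper estimate was about 4 mm off in y, and I corrected it from both cameras before gripping. The networks also mixed up a few look-alikes, which I sorted out in enlarged crops.

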